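# Weigh a fired test tile on the spring hook scale

## Task

Take the test tile with the round hole out of the drying rack and hang it by its hole on the hook of the spring scale, easing its weight onto the spring so that the hook neither jerks, bounces nor is pushed to its bottom stop. Let go, move clear and leave it hanging still and untouched for about two seconds; then take hold of it again, lift it gently off the hook and set it gently back upright in its own slot of the rack. Leave the other tiles and everything else on the table where they are, and do not strain the hook.

Things in the scene. Friction and masses are not known exactly. Their poses are not given: they have to be found in the camera images.
- tile: The fired clay test tile to weigh, the only one with a hole: upright slab 16 mm thick (its x), 52 wide (y), 115 tall (z); round through hole of 26 mm along x, centred 22 mm below its top. Origin: centre of underside. Weight unknown, 1 to 3.8 N. Grip it across its 52 mm width by the side edges, 20 to 45 mm below its top: fingers then clear hook and rack. Chips if knocked hard or dropped.
- tile_mid (a point): Centre of that tile, 57.5 mm above its underside, half-way through its thickness. Axes as the tile's.
- tile_hole (a point): Centre of the tile's round hole, 93 mm above its underside, 35.5 mm above tile_mid. Axes as the tile's (x runs through the hole).
- rack: Fixed wooden drying rack, 175 x 60 mm, with three slots 55 mm apart along its x, the middle one at its origin. A slot is a 22 mm gap between two ribs, 60 mm long along y; its floor is 10 mm and the rib tops 41 mm above the table. Each holds one tile upright, faces to the rack's x; which slot holds which varies. Origin: centre of underside, on the table.
- scale: Fixed spring scale: base plate 12 mm thick (x -50 to 140, 130 wide), column 48 mm wide, 310 high at x 98 to 132. The hook sticks out of it to -x: level round bar 7 mm thick at y = 0, ending in an upturned tip at x = -28 whose top is 11 mm above the bar's top (18 mm tall in all). Origin: on the table under the hook's seat. Hook is strained by over 12 N from tile or robot.
- hook_seat (a point): Point on top of the hook's bar where the tile is to hang, 28 mm behind the tip's end; moves with the hook, 270 mm above the table when unloaded. Axes as the scale's: x runs along the bar, from the tip to the column. The hole's rim rests on the bar when hung, so tile_hole is then 13 mm below hook_seat.
- hook (a joint): How far the sprung hook is pulled down, in m: 0 unloaded (upper stop), 0.145 at the bottom stop (0.14 counts as it); spring 30 N/m, lightly damped, so with the tile it comes to rest at weight / 30 N/m, 0.034 to 0.127 m. Up or down faster than 0.13 m/s counts as a jerk; faster than 0.08 m/s once the tile is let go counts as a bounce (let go some 8 mm off its rest height, it bounces).
- plain_tile: Bystander: a tile of the same size without a hole, in the rack.
- notched_tile: Bystander: a tile of the same size with an open square notch 22 mm wide and 30 mm deep in its top edge, in the rack.
- tub: Bystander: open plastic tub, 116 mm wide, 75 mm high.
- tin: Bystander: open steel tin, 76 mm wide, 70 mm high.
- shaper: Bystander: modelling tool, 155 mm long and 10 mm thick, lying on the table between rack and scale.
- clay_pat: Bystander: round clay pat, 84 mm wide, 22 mm high.

How it is judged:
On the way:
1. the tile hangs on the hook, untouched and still, for 1.5 s (contact force between each of the arm, the fingers and tile below 0.05 N and contact force between tile and scale above 1 N and distance between tile_hole and hook_seat below 0.03 m and value of joint hook above 0.025 m and velocity of joint hook between -0.02 and 0.02 m/s and linear speed of tile below 0.03 m/s), for 1.5 s.
At the end, for the whole second after the job is handed in: The tile stands upright (within 0.25 rad) and at rest in its own slot of the rack, its centre within 20 mm of where it began, and the hook is back at its unloaded height (within 6 mm) (distance of tile_mid from where it was at the start of the episode below 0.02 m and angle between tile's own z axis and vertical below 0.25 rad and linear speed of tile below 0.02 m/s and contact force between tile and rack above 0.5 N and contact force between tile and scale below 0.05 N and value of joint hook below 0.006 m); the robot touches nothing.
It fails at once if the hook jerks (faster than 0.13 m/s), or bounces (faster than 0.08 m/s with the tile let go) (velocity of joint hook above 0.13 m/s or velocity of joint hook below -0.13 m/s or (contact force between the fingers and tile below 0.05 N and (velocity of joint hook above 0.08 m/s or velocity of joint hook below -0.08 m/s))).
It fails at once if the hook is pushed to its bottom stop (140 mm) (value of joint hook above 0.14 m).
It fails at once if the tile or the robot bears on the hook or its scale with more than 12 N (contact force between any of tile, the arm, the fingers and scale above 12 N).
It fails at once if the tile is dropped (falls faster than 0.35 m/s, unheld) or knocks the rack with more than 60 N (contact force between tile and rack above 60 N or (contact force between the fingers and tile below 0.05 N and linear speed of tile above 0.35 m/s)).
It fails at once if another tile or a thing on the table is moved by more than 25 mm (distance of any of plain_tile, notched_tile, tub, tin, shaper, clay_pat from where it was at the start of the episode above 0.025 m).
It also fails if it takes over 72 s, if anything falls off the work surface, if the arm or the gripper's body presses on something with over 40 N, if the wrist force passes 120 N, or if a joint passes its speed limit or range.

## Robot

A 7-joint arm with a two-finger parallel gripper is mounted at the origin on the work surface. World frame = base frame: x ahead of the robot, y to its left, z up, the work surface at z = 0. Lengths are in m, angles in rad, forces in N, time in s.
With the tool pointing down it reaches from about 0.4 to 0.875 m from the base axis. Payload 19.3 kg.
Tool frame: the origin (TCP) lies where the fingers leave the gripper's body, on its centre line; the fingertips stand bot.tip_reach ahead of it and the grasp point (between the pads) lies 54 mm ahead of it (bot.tip_reach is the distance from the TCP to the fingertips, in m); z points along the fingers, y is the line along which they close (so a half turn about z gives the same grasp; the last joint's range is limited). The gripper opens to 85 mm and grips with 20 to 120 N. Pads are 22 mm wide; open, the fingers measure 114 mm over their backs; the gripper's body (76 mm by 85 mm) begins 54 mm behind the grasp point. The pads swing forward as they close: fully open they stand 13 mm farther back than shut.
Start: joints at [-1.388, 0.521, -0.036, 1.599, 0.021, 1.021, -0.113], TCP at [0.156, 0.605, 0.304] pointing down, gripper open.
Joint ranges: [-2.91, 2.91], [-0.3, 2.13], [-1.5, 1.42], [0.17, 2.43], [-1.26, 4.41], [0.16, 1.93], [-2.52, 2.52]. Speed limits (rad/s): [1.89, 1.89, 2.39, 2.39, 3.01, 3.01, 3.01].

## Interface

Orientations are given as [roll, pitch, yaw] about the fixed x, y, z axes, in that order (R = Rz(yaw) Ry(pitch) Rx(roll)).
In Python, from workcell import bot gives the robot as it stands. The module is installed in compiled form; this text tells all that it offers.
- The arm moves only by the shell command python3 -m jog 'ROWS' [FORCE]. ROWS is JSON, a list that holds one entry, the list of rows, each a list of 7 numbers: the shift along the tool's x, y, z in mm, then the turn, a rotation vector about the tool's x, y, z in rad, then the opening, from 0 (shut) to 1 (fully open). In form: [[[tx, ty, tz, wx, wy, wz, fingers], ...]]. A call has 1 to 5 rows; each row shifts and turns the commanded pose from where the row before left it, along the tool's axes as they then stand; what a row does not reach is not made up. A row lasts 1/10 s, in which the tool goes at most 50 mm and 8.59 degrees, less where a joint would pass 70% of its speed; a pose out of reach is approached as far as the arm can. A call is refused whole if a number of a shift passes 50 or a number of a turn 0.15, either way. A call with a gripper value outside its range is refused whole. The fingers move at their own pace and stop on an object; FORCE is the grip in N (left out, the last holds). Time passes only in rows, so rows that do not move let the fingers close. It gives the time, the measured TCP pose, the force, the opening and the grip force at its end, in the units of the state.
- bot.observe(): the state, without advancing time (a new reading comes with each control period).
- bot.grab_frame(name): name is "scene" or "top" or "wrist"; returns a dict with "img" (480x640x3 uint8, red, green, blue), "intrinsics" (3x3 intrinsics, pixels), "R" (3x3) and "t" (3): a world point X has camera coordinates R X + t; the wrist camera has in their place "tool_from_camera" (4x4, takes a point from camera to tool coordinates, whose origin is the TCP and whose axes are the flange's). Camera axes: x right, y down, z forward; pixel columns grow to the right and rows downward; lengths in m; the calibration is good to about 2 mm. A picture is of the moment at which its call begins: read the wrist's pose just before it. There is no depth.
- bot.job_done(): hands the job in; it is judged then, once.
Trained networks look in a picture, given as the dict that the camera call returned (one of the last four; its "shot" number tells which), for a name from the list of things; names that differ only in an ending like _2 or _b are one class to them, and where a whole thing is asked for, a point or a joint stands for the part that bears it (a point fixed in the world has none). Each returns a list of dicts, best first, with "conf" (0 to 1); they miss things now and then, are a little off and sometimes report something else, mostly with a low value. They report only what shows in the picture. A call takes as long as a camera call.
- bot.trace(query, picture): "region" (480x640 bool, what is visible of it).
- bot.spot_point(query, picture): "xyz" ([x, y, z] in m, in world coordinates, good to about 4 mm: a listed point, or the origin of a listed thing).
The state is a dict: "clock": time; "qpos": joint angles; "qd": joint speeds; "joint_efforts": joint torques, N m; "position": TCP position; "tool_rot": TCP orientation; "force": force on the tool from outside, world axes, zero at the start; "moment": the same for the moment, N m; "grip_width": finger opening in m; "finger_force": force on a finger pad.
Only numpy, scipy, OpenCV 4.12 (cv2) and the standard library are available. Lean on these libraries where they do the work, as an engineer would, in place of code of your own. Each camera call takes 0.05 s, during which the arm holds its last target. There are 200 camera calls.

## Working session

There is one attempt and no reset: what is moved stays moved. The work goes in short steps, Python scripts to look and compute and a shell command to move; the robot and the scene stay as the last step left them, time stands still between calls to the robot, and variables do not carry over. Pictures are saved under pics/ and viewed, at most 11 in all, crops included, and the job is handed in when it is done.

```bash
mkdir -p pics
cat > h.py <<'E'
import numpy as np, cv2
from scipy.spatial.transform import Rotation as Ro
from workcell import bot
np.set_printoptions(precision=4,suppress=True)
def save(f,n): cv2.imwrite(f'pics/{n}.png',f['img'][:,:,::-1])
def proj(f,X):
    c=np.atleast_2d(X)@np.array(f['R']).T+f['t']; p=c@np.array(f['intrinsics']).T; return p[:,:2]/p[:,2:]
def spot(q,f):
    r=bot.spot_point(q,f); return [(np.round(d['xyz'],4).tolist(),round(d['conf'],2)) for d in r[:2]]
E
python3 - <<'E'
from h import *
s=bot.observe(); print(s, bot.tip_reach)
for n in ("scene","top"):
    f=bot.grab_frame(n); save(f,n+'0')
    print(n,f['R'],f['t'])
    for q in ["tile","tile_mid","tile_hole","rack","scale","hook_seat","plain_tile","notched_tile","tub","tin","shaper","clay_pat"]: print(q,spot(q,f))
E
```

```text
{'clock': 0.0, 'qpos': array([-1.3882,  0.522 , -0.0363,  1.6   ,  0.0212,  1.0211, -0.1128]), 'qd': array([ 0.0013,  0.0002, -0.0019,  0.0006, -0.0003,  0.0012,  0.0004]), 'joint_efforts': array([  0.0016, -92.7082,   1.9802, -36.9944,   0.0179,   0.0081,
         0.0001]), 'position': array([0.1563, 0.6049, 0.3033]), 'tool_rot': array([-3.1405,  0.0001,  2.8888]), 'force': array([-0.0026, -0.0345, -1.2057]), 'moment': array([-0.0306, -0.0198,  0.0018]), 'finger_force': 0.0, 'grip_width': 0.08520936975525747} 0.0726
scene [[ 0.5914  0.8062 -0.0175]
 [ 0.4889 -0.3758 -0.7872]
 [-0.6412  0.4571 -0.6164]] [-0.3346 -0.1331  1.6102]
tile [([0.6228, 0.243, 0.0104], 0.66)]
tile_mid [([0.6256, 0.2462, 0.0698], 0.57)]
tile_hole [([0.6243, 0.2464, 0.1029], 0.83), ([0.4091, 0.4405, 0.003], 0.21)]
rack [([0.5719, 0.25, -0.0036], 0.7)]
scale [([0.5422, -0.2379, -0.0024], 0.9)]
hook_seat [([0.5387, -0.2379, 0.2693], 0.38)]
plain_tile [([0.5116, 0.2535, 0.0094], 0.6)]
notched_tile [([0.5665, 0.2512, 0.0096], 0.64), ([0.5427, -0.2385, -0.0031], 0.32)]
tub [([0.7698, 0.0323, 0.0018], 0.83), ([0.6259, 0.2436, 0.104], 0.65)]
tin [([0.3787, -0.4604, 0.0046], 0.9)]
shaper [([0.518, 0.0165, 0.0013], 0.67)]
clay_pat [([0.4074, 0.4424, 0.002], 0.74)]
top [[ 0.0132 -0.9999  0.0032]
 [-0.9932 -0.0135 -0.1154]
 [ 0.1154 -0.0017 -0.9933]] [-0.028   0.5691  1.9048]
tile [([0.6264, 0.2423, 0.0081], 0.76)]
tile_mid [([0.6271, 0.2454, 0.0639], 0.74)]
tile_hole [([0.6228, 0.2446, 0.1039], 0.57)]
rack [([0.5726, 0.2488, 0.0008], 0.6)]
scale []
hook_seat [([0.5091, 0.2515, 0.0074], 0.65), ([0.5394, -0.2376, 0.2745], 0.49)]
plain_tile [([0.5118, 0.2505, 0.009], 0.67)]
notched_tile [([0.5705, 0.2522, 0.0125], 0.55), ([0.6253, 0.2433, 0.0678], 0.2)]
tub [([0.7652, 0.0266, -0.0006], 0.87)]
tin [([0.3808, -0.4619, -0.0005], 0.74), ([0.623, 0.2448, 0.0108], 0.22)]
shaper [([0.5146, 0.0197, -0.0001], 0.64)]
clay_pat [([0.4093, 0.4373, -0.0005], 0.55)]
```

View pics/scene0.png

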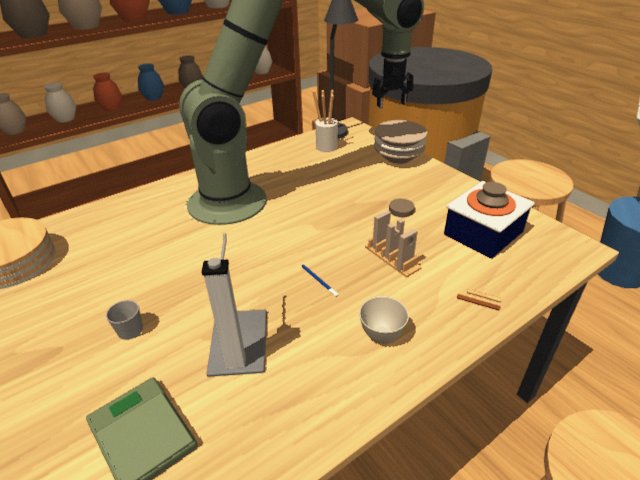

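View pics/top0.png

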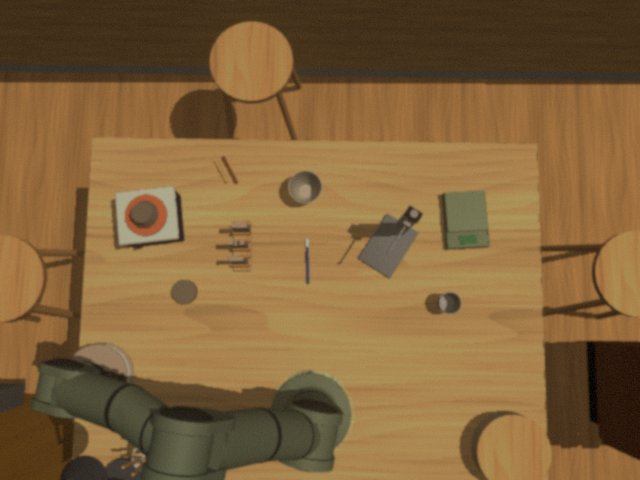

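The scene view shows the rack at about (395,245) and the scale column at (225,310). In the top view the rack is at (238,245) and the scale plate at (388,246), turned roughly −40°. Next I fit both yaws.

```bash
cat > fit.py <<'E'
from h import *
from scipy.optimize import minimize
def box(x0,x1,y0,y1,z0,z1): return np.array([[x,y,z] for x in(x0,x1) for y in(y0,y1) for z in(z0,z1)])
M={'scale':[box(-.05,.14,-.065,.065,0,.012),box(.098,.132,-.024,.024,0,.31)],
   'rack':[box(-.0875,.0875,-.03,.03,0,.01)]+[box(a,b,-.03,.03,0,.041) for a,b in((-.0875,-.066),(-.044,-.011),(.011,.044),(.066,.0875))],
   'tile':[box(-.008,.008,-.026,.026,0,.115)]}
def mask(f,bs,x,y,yaw,z=0):
    m=np.zeros((1920,2560),np.uint8); R=Ro.from_euler('z',yaw).as_matrix()
    for b in bs: cv2.fillConvexPoly(m,cv2.convexHull(np.round(4*(proj(f,b@R.T+[x,y,z])+.5)).astype(np.int32)),1)
    return m
E
python3 - <<'E'
from fit import *
F=[bot.grab_frame(n) for n in("scene","top")]
for q,x0 in(('scale',[.5405,-.238]),('rack',[.572,.2495])):
    T=[]
    for f in F:
        r=bot.trace(q,f)
        if q=='rack':
            reg=r[0]['region'] if r else None
        else: reg=r[0]['region'] if r else None
        print(q,r[0]['conf'] if r else None, reg.sum() if r else 0)
        if reg is not None: T.append((f,cv2.resize(reg.astype(np.uint8),(2560,1920),interpolation=cv2.INTER_NEAREST)))
        if q=='rack' and r:
            pass
    def iou(p):
        s=0
        for f,t in T:
            m=mask(f,M[q],*p); s+=(m&t).sum()/max(1,(m|t).sum())
        return s/len(T)
    ys=np.arange(-np.pi,np.pi,.1) if q=='scale' else np.arange(-.3,.3,.03)
    best=max(ys,key=lambda y:iou([*x0,y])); print(best)
    r=minimize(lambda p:-iou([p[0]*.1,p[1]*.1,p[2]]),[x0[0]*10,x0[1]*10,best],method='Nelder-Mead',options=dict(initial_simplex=np.array([x0[0]*10,x0[1]*10,best])+np.array([[0,0,0],[.08,0,0],[0,.08,0],[0,0,.1]])))
    print(q,r.x*[.1,.1,1],-r.fun)
    print([max(iou([*(r.x[:2]*.1),r.x[2]+d]) for _ in[0]) for d in(-.06,-.03,0,.03,.06)])
f=F[0]; print(proj(f,[.54,-.238,.27]))
im=np.hstack([cv2.resize(F[0]['img'][225:385,190:350],(480,480),interpolation=cv2.INTER_CUBIC)[:, :400],cv2.resize(F[1]['img'][205:285,330:430],(400,320),interpolation=cv2.INTER_CUBIC).repeat(1,0)[:480].copy() if 0 else cv2.copyMakeBorder(cv2.resize(F[1]['img'][205:285,330:430],(400,320),interpolation=cv2.INTER_CUBIC),0,160,0,0,cv2.BORDER_CONSTANT)])
cv2.imwrite('pics/c1.png',im[:,:,::-1])
E
```

```text
scale 0.75 4878
scale 0.83 2248
-0.5415926535897908
scale [ 0.5385 -0.2397 -0.5499] 0.9198093609807482
[np.float64(0.8718245663995035), np.float64(0.9075947183069697), np.float64(0.9198093609807482), np.float64(0.8993791300715142), np.float64(0.8591190106837392)]
rack 0.95 649
rack 0.74 139
0.029999999999999694
rack [0.5664 0.2505 0.0289] 0.29793440934123694
[np.float64(0.294156368140301), np.float64(0.29691543666079767), np.float64(0.29793440934123694), np.float64(0.29629115131469186), np.float64(0.2920001333913148)]
[[224.2212 243.5513]]
```

View pics/c1.png

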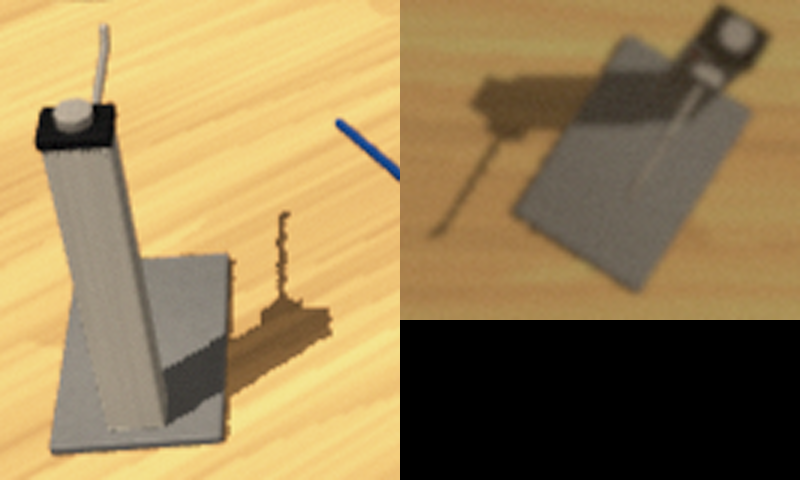

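The hook bar points from the column toward the robot. The scale fits at (0.539,-0.239) with yaw −0.55. In the crop the bar's tip is at (103,30) in the left view and (630,195) in the right. Now I move over the rack for a wrist view.

```bash
python3 -m jog '[[[-40,-17,0,0,0,0,1],[-40,-17,0,0,0,0,1],[-40,-17,0,0,0,0,1],[-40,-17,0,0,0,0,1],[-40,-17,0,0,0,0,1]]]'
python3 -m jog '[[[-40,-17,0,0,0,0,1],[-40,-17,0,0,0,0,1],[-40,-17,0,0,0,0,1],[-40,-17,0,0,0,0,1],[-40,-17,0,0,0,0,1]]]'
python3 -m jog '[[[-40,-17,0,0,0,0,1],[-40,-17,0,0,0,0,1],[0,0,0,0,0,0,1]]]'
python3 - <<'E'
from h import *
for i in range(2):
    s=bot.observe(); print(s['clock'],s['position'],s['tool_rot'],s['qpos'],s['force'])
    f=bot.grab_frame('wrist')
save(f,'w1'); print(f['tool_from_camera'],f['intrinsics'])
for q in["tile_hole","tile_mid","rack","plain_tile","notched_tile"]: print(q,spot(q,f))
E
```

```text
clock: 2.1
position: [0.33, 0.4716, 0.3041]
tool_rot: [3.141, 0.0, 2.889]
force: [1.0, 1.2, -0.1]
grip_width: 0.0857
finger_force: 0.0
clock: 2.6
position: [0.5024, 0.3392, 0.3041]
tool_rot: [3.141, 0.0, 2.889]
force: [0.8, 0.9, 0.0]
grip_width: 0.085
finger_force: 0.0
clock: 2.9
position: [0.5742, 0.2823, 0.3037]
tool_rot: [-3.14, 0.002, 2.882]
force: [-0.7, -0.2, -0.2]
grip_width: 0.0855
finger_force: 0.0
2.9 [0.5742 0.2823 0.3037] [-3.1398  0.0023  2.8817] [-0.5903  0.5466  0.0602  1.5619 -0.033   1.0338  0.7889] [-0.6533 -0.2241 -0.1583]
2.95 [0.572  0.2849 0.3036] [-3.1407  0.0007  2.8843] [-0.5933  0.5456  0.0577  1.5637 -0.0336  1.0334  0.7867] [-0.5102  0.8377  0.2013]
[[ 0.0001 -0.9491 -0.3149  0.0817]
 [ 1.      0.0002 -0.0002 -0.0005]
 [ 0.0003 -0.3149  0.9491 -0.0699]
 [ 0.      0.      0.      1.    ]] [[362.2775   0.     313.5856]
 [  0.     362.2775 232.3342]
 [  0.       0.       1.    ]]
tile_hole [([0.6231, 0.2448, 0.1069], 0.76), ([0.5117, 0.2521, 0.0135], 0.4)]
tile_mid [([0.6252, 0.2429, 0.0668], 0.67)]
rack [([0.564, 0.2465, -0.0005], 0.77)]
plain_tile [([0.5109, 0.2522, 0.0121], 0.82), ([0.5679, 0.2508, 0.0046], 0.38)]
notched_tile [([0.5688, 0.2504, 0.0098], 0.57)]
```

View pics/w1.png

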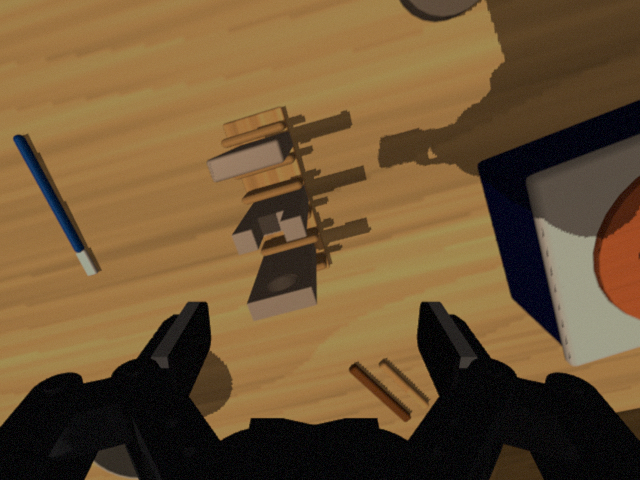

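The wrist view shows the holed tile nearest the bottom, its top face corners at about (249,302), (316,287), (317,303) and (254,319). The notched tile is in the middle and the plain tile farthest. I project these corners back to get the tile yaw.

```bash
cat >> h.py <<'E'
def wpose(s,f):  # world camera pose for wrist
    T=np.eye(4); T[:3,:3]=Ro.from_euler('xyz',s['tool_rot']).as_matrix(); T[:3,3]=s['position']
    return T@np.array(f['tool_from_camera'])
def back(C,K,px,z):
    d=np.linalg.solve(np.array(K),np.r_[px,1.]); d=C[:3,:3]@d; return C[:3,3]+d*(z-C[2,3])/d[2]
E
python3 - <<'E'
from h import *
s=bot.observe(); f=bot.grab_frame('wrist'); save(f,'w2'); C=wpose(s,f); g=cv2.cvtColor(f['img'],cv2.COLOR_RGB2GRAY)
print(s['position'],s['tool_rot'])
def rep(n,pts):
    p=cv2.cornerSubPix(g,np.array(pts,np.float32).reshape(-1,1,2),(4,4),(-1,-1),(3,50,.01)).reshape(-1,2)
    for P in(np.array(pts,float),p):
        X=np.array([back(C,f['intrinsics'],q,.125)for q in P]); v=X[0]+X[3]-X[1]-X[2]
        print(n,P.round(1).tolist(),X.mean(0),'w',np.linalg.norm(v)/2,'t',np.linalg.norm(X[0]+X[1]-X[2]-X[3])/2,'yaw',np.arctan2(v[1],v[0])-np.pi/2)
rep('tile',[(249,302),(316,287),(317,303),(254,319)])
T=[bot.trace(q,f) for q in('tile','plain_tile')]
for t in T:
    m=t[0]['region']; v,u=np.nonzero(m); print(t[0]['conf'],u.min(),u.max(),v.min(),v.max())
cv2.imwrite('pics/w2c.png',cv2.resize(f['img'][90:330,190:360,::-1],(425,600),interpolation=cv2.INTER_CUBIC))
E
```

```text
[0.5694 0.2884 0.304 ] [ 3.1413 -0.0002  2.8903]
tile [[249.0, 302.0], [316.0, 287.0], [317.0, 303.0], [254.0, 319.0]] [0.6201 0.2511 0.125 ] w 0.052411913636912576 t 0.014519088578393983 yaw -3.131921836427411
tile [[249.0, 302.0], [316.0, 287.0], [317.0, 303.0], [254.0, 319.0]] [0.6201 0.2511 0.125 ] w 0.052411913636912576 t 0.014519088578393983 yaw -3.131921836427411Traceback (most recent call last):
  File "<stdin>", line 12, in <module>
IndexError: list index out of range
```

Run:
```python
from h import *
f=bot.grab_frame('wrist')
s=bot.observe(); f=bot.grab_frame('wrist'); np.savez('w3.npz',C=wpose(s,f),K=f['intrinsics'],img=f['img'])
print(s['clock'],s['position'],s['tool_rot'],s['qd'].max(),s['force'])
for q in["tile_hole","tile_mid"]: print(q,spot(q,f))
cv2.imwrite('pics/w3c.png',cv2.resize(f['img'][90:330,190:360,::-1],(425,600),interpolation=cv2.INTER_CUBIC))
```

```text
3.45 [0.5698 0.2879 0.304 ] [3.1415 0.0001 2.8894] 0.0038715866913070144 [ 0.681  -1.2502 -0.4321]
tile_hole [([0.6231, 0.2448, 0.1043], 0.97)]
tile_mid [([0.6261, 0.2436, 0.0695], 0.93)]
```

View pics/w3c.png

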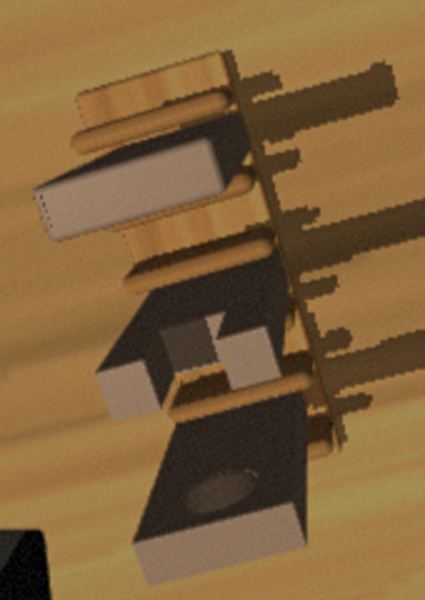

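The crop shows the holed tile's top face at (134,543), (300,505), (307,545), (150,584), the notched tile at (97,372) to (281,382), and the plain tile at (36,190) to (226,190).

Run:
```python
from h import *
d=np.load('w3.npz'); c=[]
for n,pts in dict(tile=[(134,543),(300,505),(307,545),(150,584)],notch=[(97,372),(267,327),(281,382),(112,420)],plain=[(36,190),(211,138),(226,190),(55,240)]).items():
    X=np.array([back(d['C'],d['K'],(190+p[0]/2.5-.3,90+p[1]/2.5-.3),.125)for p in pts]); v=X[0]+X[3]-X[1]-X[2]; c.append(X.mean(0))
    print(n,X.mean(0),'w',np.linalg.norm(v)/2,'t',np.linalg.norm(X[0]+X[1]-X[2]-X[3])/2,'yaw',np.arctan2(v[1],v[0])+np.pi/2)
a=c[0]-c[2]; print(a,np.linalg.norm(a),np.arctan2(a[1],a[0]))
```

```text
tile [0.6234 0.2454 0.125 ] w 0.05240497790276604 t 0.0145964818014628 yaw 0.00953952674916203
notch [0.5674 0.2515 0.125 ] w 0.051583881472345404 t 0.016315791139705885 yaw -0.0008890668927117318
plain [0.512 0.252 0.125] w 0.05000909828974838 t 0.014326338337778518 yaw 0.027823591083286026
[ 0.1114 -0.0065  0.    ] 0.11158591847454419 -0.058524868901085055
```

```bash
python3 -m jog '[[[-32,-14,0,0,0,-0.12,1],[-33,-7,20,0,0,-0.12,1],[0,0,30,0,0,0,1],[0,0,30,0,0,0,1],[0,0,0,0,0,0,1]]]'
python3 - <<'E'
from h import *
for i in range(3): f=bot.grab_frame('wrist')
s=bot.observe();f=bot.grab_frame('wrist'); save(f,'w4')
print(s['clock'],s['position'],s['tool_rot'],s['force'])
f=bot.grab_frame('scene'); print(spot('tile_hole',f)); f=bot.grab_frame('top'); print(spot('tile_hole',f))
E
```

```text
clock: 4.1
position: [0.6279, 0.2539, 0.2201]
tool_rot: [-3.139, -0.005, 3.129]
force: [-1.2, 0.5, -0.6]
grip_width: 0.0853
finger_force: 0.0
4.25 [0.6298 0.255  0.2255] [3.1409 0.0014 3.1289] [0.3142 0.5009 1.5842]
[([0.6251, 0.2455, 0.1042], 0.64)]
[]
```

View pics/w4.png

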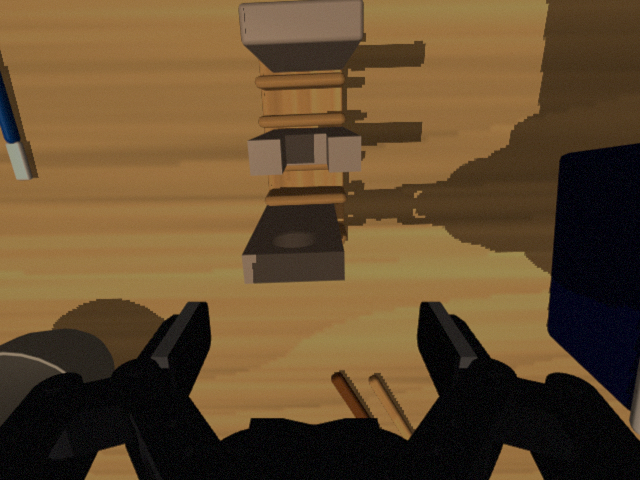

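The tile is aligned with the tool to within 0.03 rad, its top centre at about (295,267). It needs about 10 mm to the left (tool −y) and 6 mm along tool x.

```bash
python3 -m jog '[[[6,-10,20,0,0,-0.02,1],[0,0,25,0,0,0,1],[0,0,20,0,0,0,1],[0,0,12,0,0,0,1],[0,0,0,0,0,0,1]]]'
python3 - <<'E'
from h import *
F=[]
for i in range(10): f=bot.grab_frame('wrist'); s=bot.observe(); F.append(s['force'])
print(s['clock'],s['position'],s['tool_rot'],np.mean(F[3:],0),np.std(F,0))
E
python3 -m jog '[[[0,0,0,0,0,0,0.75],[0,0,0,0,0,0,0.6],[0,0,0,0,0,0,0.5],[0,0,0,0,0,0,0.4],[0,0,0,0,0,0,0.3]]]' 40
python3 -m jog '[[[0,0,0,0,0,0,0.3],[0,0,0,0,0,0,0.3]]]' 40
```

```text
clock: 5.0
position: [0.6227, 0.2447, 0.1458]
tool_rot: [-3.141, -0.002, -3.134]
force: [-0.4, -1.0, -0.3]
grip_width: 0.0852
finger_force: 0.0
5.5 [0.6233 0.2447 0.1472] [ 3.1414  0.0004 -3.1345] [ 0.0188 -0.0601  0.0855] [0.563  0.3943 0.4699]
clock: 6.0
position: [0.6233, 0.2448, 0.1471]
tool_rot: [3.141, 0.0, -3.134]
force: [-0.8, -1.1, 3.9]
grip_width: 0.0514
finger_force: 42.5
clock: 6.2
position: [0.6233, 0.2448, 0.1471]
tool_rot: [3.141, 0.0, -3.135]
force: [-1.1, 0.0, 5.4]
grip_width: 0.0517
finger_force: 42.5
```

```bash
python3 -m jog '[[[0,0,-5,0,0,0,0.3],[0,0,-10,0,0,0,0.3],[0,0,-20,0,0,0,0.3],[0,0,-30,0,0,0,0.3],[0,0,-35,0,0,0,0.3]]]'
python3 -m jog '[[[0,0,-35,0,0,0,0.3],[0,0,-25,0,0,0,0.3],[0,0,-9,0,0,0,0.3],[0,0,0,0,0,0,0.3],[0,0,0,0,0,0,0.3]]]'
python3 - <<'E'
from h import *
F=[]
for i in range(8): f=bot.grab_frame('wrist'); s=bot.observe(); F.append(s['force'])
print(s['clock'],s['position'],s['tool_rot'],np.mean(F,0),np.std(F,0))
E
python3 -m jog '[[[8,-17,0,0,0,0,0.3],[15,-34,0,0,0,0,0.3],[16,-36,0,0,0,0,0.3],[16,-36,0,0,0,0,0.3],[16,-36,0,0,0,0,0.3]]]'
python3 -m jog '[[[16,-36,0,0,0,0,0.3],[16,-36,0,0,0,0,0.3],[16,-36,0,0,0,0,0.3],[16,-36,0,0,0,0,0.3],[16,-36,0,0,0,0,0.3]]]'
python3 -m jog '[[[16,-36,0,0,0,0,0.3],[14,-31,0,0,0,0,0.3],[7,-14,0,0,0,0,0.3],[0,0,0,0,0,0.09,0.3],[0,0,0,0,0,0.12,0.3]]]'
python3 -m jog '[[[0,0,0,0,0,0.12,0.3],[0,0,0,0,0,0.12,0.3],[0,0,0,0,0,0.107,0.3],[0,0,0,0,0,0,0.3],[0,0,0,0,0,0,0.3]]]'
python3 - <<'E'
from h import *
F=[]
for i in range(6): f=bot.grab_frame('wrist'); s=bot.observe(); F.append(s['force'])
s=bot.observe();f=bot.grab_frame('wrist'); save(f,'w5')
print(s['clock'],s['position'],s['tool_rot'],np.mean(F,0),np.std(F,0),s['qpos'])
for q in('tile_hole','hook_seat','scale'): print(q,spot(q,f))
for n in('scene','top'):
    f=bot.grab_frame(n);save(f,n+'5')
    for q in('tile_hole','hook_seat','scale'): print(n,q,spot(q,f))
E
```

```text
clock: 6.7
position: [0.6226, 0.2445, 0.2476]
tool_rot: [-3.141, -0.002, -3.134]
force: [0.5, -0.2, -3.8]
grip_width: 0.0514
finger_force: 42.5
clock: 7.2
position: [0.6227, 0.2446, 0.3145]
tool_rot: [-3.141, -0.002, -3.134]
force: [0.3, 0.2, -4.1]
grip_width: 0.0513
finger_force: 42.7
7.6 [0.6231 0.2447 0.3155] [-3.1413 -0.0005 -3.1344] [ 0.3047 -0.2961 -3.9295] [0.5642 0.4491 0.3131]
clock: 8.1
position: [0.5525, 0.0839, 0.316]
tool_rot: [-3.142, 0.0, -3.134]
force: [1.2, -0.4, -2.2]
grip_width: 0.0513
finger_force: 42.8
clock: 8.6
position: [0.4738, -0.0967, 0.3161]
tool_rot: [-3.142, 0.001, -3.134]
force: [0.4, -0.8, -3.2]
grip_width: 0.0517
finger_force: 42.8
clock: 9.1
position: [0.4379, -0.1773, 0.3161]
tool_rot: [3.142, 0.001, 2.934]
force: [-0.1, 0.7, -4.1]
grip_width: 0.0517
finger_force: 43.1
clock: 9.6
position: [0.4383, -0.1765, 0.316]
tool_rot: [3.142, 0.0, 2.595]
force: [-0.1, -0.3, -3.9]
grip_width: 0.0514
finger_force: 43.2
9.9 [ 0.4382 -0.1767  0.3159] [3.1416 0.0001 2.5925] [-0.0319 -0.3221 -3.2456] [0.4714 0.4726 0.4081] [ 0.0773  0.268   0.2198  1.9828 -0.0739  0.8982  1.3573]
tile_hole [([0.4369, -0.1787, 0.271], 0.93)]
hook_seat []
scale []
scene tile_hole [([0.4383, -0.1766, 0.273], 0.87), ([0.5175, 0.0203, -0.0006], 0.3)]
scene hook_seat [([0.5377, -0.2386, 0.2689], 0.48)]
scene scale [([0.541, -0.2402, -0.0029], 0.96)]
top tile_hole [([0.7666, 0.0269, 0.0013], 0.33)]
top hook_seat [([0.5368, -0.2383, 0.2752], 0.67)]
top scale [([0.5365, -0.2398, -0.0006], 0.69)]
```

View pics/w5.png

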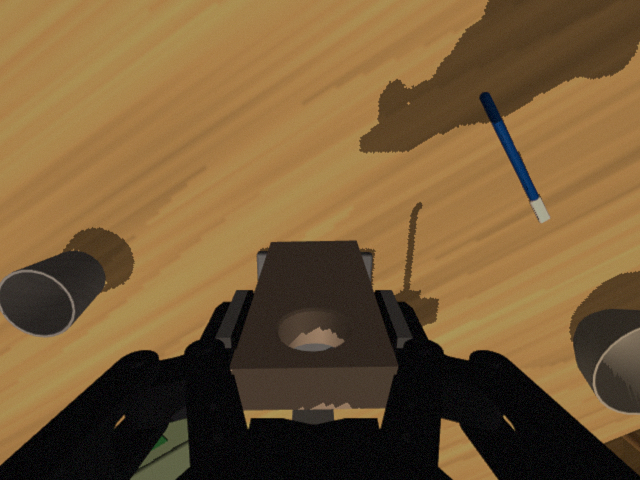

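The wrist view shows the tile held squarely, with the hole at about (313,330). The scale column is centred behind it at (313,415), so lateral alignment is good. Next I check the hook's height by fitting its traced region against the tile's.

Run:
```python
from fit import *
hb=[box(-.028,.098,-.0035,.0035,-.007,0),box(-.028,-.021,-.0035,.0035,-.007,.011)]
for n in('scene','top'):
    f=bot.grab_frame(n); print(n,'f',f['intrinsics'][0][0])
    for q,ms,p0 in(('hook_seat',hb,[.539,-.2388,.27,-.549]),('tile',M['tile'],[.4382,-.1767,.179,-.549])):
        r=bot.trace(q,f)
        if not r: print(q,'none');continue
        reg=r[0]['region']; t=cv2.resize(reg.astype(np.uint8),(2560,1920),interpolation=cv2.INTER_NEAREST)
        m=mask(f,ms,p0[0],p0[1],p0[3],p0[2])
        v,u=np.nonzero(t); b,a=np.nonzero(m)
        print(q,r[0]['conf'],reg.sum(),'obs u %.1f-%.1f v %.1f-%.1f'%(u.min()/4,u.max()/4,v.min()/4,v.max()/4),'pred u %.1f-%.1f v %.1f-%.1f'%(a.min()/4,a.max()/4,b.min()/4,b.max()/4))
        # best pixel shift
        best=max(((( (M2:=np.roll(m,(dv,du),(0,1)))&t).sum()/(M2|t).sum(),du/4,dv/4) for du in range(-12,13,1) for dv in range(-12,13,1)))
        print('iou,du,dv',best,'iou0',(m&t).sum()/(m|t).sum())
    for a in np.eye(3)*.005: print('px per 5mm',(proj(f,np.array([.52,-.23,.27])+a)-proj(f,[.52,-.23,.27])))
```

```text
scene f 462.28080612826477
hook_seat 0.47 85 obs u 220.0-226.8 v 232.0-258.8 pred u 218.2-227.2 v 232.0-277.5
iou,du,dv (np.float64(0.4219689775245331), 0.0, -1.75) iou0 0.4156949259375985
tile 0.68 861 obs u 216.0-244.8 v 201.0-244.8 pred u 215.5-244.8 v 201.5-245.8
iou,du,dv (np.float64(0.8358692331194623), -0.25, -0.25) iou0 0.8347480916030534
px per 5mm [[1.0448 1.1204]]
px per 5mm [[ 2.076  -0.8569]]
px per 5mm [[-0.3475 -1.8229]]
top f 562.4206375412639
hook_seat 0.41 515 obs u 171.0-197.8 v 280.0-304.8 pred u 385.0-408.8 v 220.8-257.2
iou,du,dv (np.float64(0.0), 3.0, 3.0) iou0 0.0
tile none
px per 5mm [[-0.0017 -1.6481]]
px per 5mm [[-1.6566 -0.0224]]
px per 5mm [[ 0.2094 -0.1678]]
```

```bash
python3 -m jog '[[[-15,0,0,0,0,0,0.3],[-20,0,0,0,0,0,0.3],[-20,0,0,0,0,0,0.3],[-15,0,0,0,0,0,0.3],[0,0,0,0,0,0,0.3]]]'
python3 - <<'E'
from h import *
for i in range(4): f=bot.grab_frame('wrist'); 
s=bot.observe();f=bot.grab_frame('wrist'); print(s['clock'],s['position'],s['tool_rot'],s['force'])
im=f['img'][220:430,200:430]; 
f2=bot.grab_frame('scene'); im2=f2['img'][190:290,190:290]
S=np.array([.539,-.2388]); print('rel scale', Ro.from_euler('z',.549).as_matrix()[:2,:2]@(s['position'][:2]-S))
o=np.hstack([cv2.resize(im,(400,365),interpolation=cv2.INTER_CUBIC),cv2.resize(im2,(365,365),interpolation=cv2.INTER_CUBIC)]); o=np.clip(o.astype(float)*1.6,0,255)
cv2.imwrite('pics/c6.png',o[:,:,::-1])
E
```

```text
clock: 11.3
position: [0.499, -0.2139, 0.3156]
tool_rot: [-3.141, 0.0, 2.591]
force: [0.5, 0.3, -3.5]
grip_width: 0.0518
finger_force: 43.0
11.5 [ 0.4974 -0.2129  0.3159] [-3.1415 -0.0005  2.5919] [ 0.693   0.6815 -2.7737]
rel scale [-0.049   0.0004][ WARN:0@4.451] global loadsave.cpp:1063 imwrite_ Unsupported depth image for selected encoder is fallbacked to CV_8U.
```

View pics/c6.png

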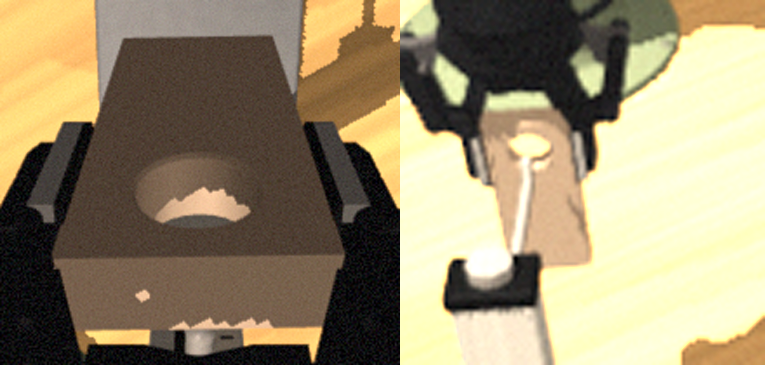

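The hook tip is at (530,160) in the right crop, in line with the hole at (530,145). The left crop shows the column cap centred on the tile. I thread the hole slowly over the tip.

```bash
python3 -m jog '[[[-4,0,0,0,0,0,0.3],[-4,0,0,0,0,0,0.3],[-4,0,0,0,0,0,0.3],[-4,0,0,0,0,0,0.3]]]'
python3 -m jog '[[[-2,0,0,0,0,0,0.3],[-2,0,0,0,0,0,0.3],[0,0,0,0,0,0,0.3],[0,0,0,0,0,0,0.3]]]'
python3 - <<'E'
from h import *
F=[]
for i in range(6): f=bot.grab_frame('scene'); s=bot.observe(); F.append(s['force'])
print(s['clock'],s['position'],s['tool_rot'],np.mean(F,0)); print(spot('hook_seat',f),spot('tile_hole',f))
E
```

```text
clock: 12.0
position: [0.5119, -0.2218, 0.3159]
tool_rot: [-3.142, 0.0, 2.592]
force: [0.5, -0.1, -3.4]
grip_width: 0.0514
finger_force: 43.0
clock: 12.4
position: [0.5149, -0.2236, 0.3159]
tool_rot: [-3.142, -0.0, 2.592]
force: [0.5, 0.6, -3.4]
grip_width: 0.0516
finger_force: 43.0
12.7 [ 0.5149 -0.2236  0.316 ] [3.1415 0.0001 2.5917] [ 0.0649  0.1899 -3.8964]
[([0.5405, -0.2341, 0.2674], 0.43)] [([0.5158, -0.2225, 0.2741], 0.96)]
```

```bash
python3 -m jog '[[[-4,0,0,0,0,0,0.3],[-5,0,0,0,0,0,0.3],[-5,0,0,0,0,0,0.3]]]'
python3 -m jog '[[[-5,0,0,0,0,0,0.3],[-5,0,0,0,0,0,0.3],[-4,0,0,0,0,0,0.3],[0,0,0,0,0,0,0.3],[0,0,0,0,0,0,0.3]]]'
python3 - <<'E'
from h import *
F=[]
for i in range(6): f=bot.grab_frame('scene'); s=bot.observe(); F.append(s['force'])
print(s['clock'],s['position'],s['tool_rot'],np.mean(F,0)); print(spot('hook_seat',f),spot('tile_hole',f)); save(f,'s7')
o=cv2.resize(f['img'][180:290,180:290],(500,500),interpolation=cv2.INTER_CUBIC); cv2.imwrite('pics/c7.png',o[:,:,::-1])
E
```

```text
clock: 13.1
position: [0.5274, -0.2312, 0.3159]
tool_rot: [-3.142, 0.0, 2.592]
force: [0.9, 0.4, -4.1]
grip_width: 0.0518
finger_force: 43.0
clock: 13.6
position: [0.5387, -0.2383, 0.3158]
tool_rot: [-3.142, -0.0, 2.592]
force: [-0.6, 0.9, -4.2]
grip_width: 0.0517
finger_force: 43.0
13.9 [ 0.5388 -0.2382  0.316 ] [3.1415 0.0001 2.5918] [ 0.1513  0.3129 -3.6406]
[([0.5396, -0.239, 0.2654], 0.47)] [([0.5406, -0.2394, 0.2762], 0.84)]
```

View pics/c7.png

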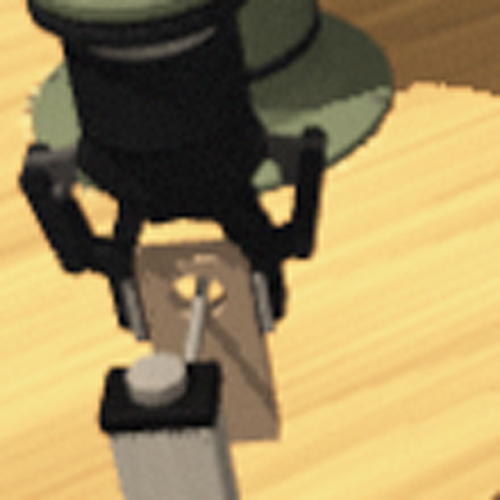

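The bar passes through the hole at about (200,290). Now I lower at 50 mm/s.

```bash
python3 -m jog '[[[0,0,4,0,0,0,0.3],[0,0,4,0,0,0,0.3],[0,0,4,0,0,0,0.3],[0,0,4,0,0,0,0.3],[0,0,4,0,0,0,0.3]]]'
python3 -m jog '[[[0,0,5,0,0,0,0.3],[0,0,5,0,0,0,0.3],[0,0,5,0,0,0,0.3],[0,0,5,0,0,0,0.3],[0,0,5,0,0,0,0.3]]]'
python3 -m jog '[[[0,0,5,0,0,0,0.3],[0,0,5,0,0,0,0.3],[0,0,5,0,0,0,0.3],[0,0,0,0,0,0,0.3],[0,0,0,0,0,0,0.3]]]'
python3 - <<'E'
from h import *
F=[]
for i in range(12): f=bot.grab_frame('scene'); s=bot.observe(); F.append(s['force'])
print(s['clock'],s['position'],s['tool_rot'],np.mean(F,0),np.std(F,0)/12**.5); print(spot('hook_seat',f),spot('tile_hole',f))
E
```

```text
clock: 14.5
position: [0.5388, -0.2382, 0.2955]
tool_rot: [-3.142, -0.0, 2.592]
force: [0.3, -0.1, -3.4]
grip_width: 0.0515
finger_force: 43.0
clock: 15.0
position: [0.5388, -0.2382, 0.2705]
tool_rot: [-3.142, 0.0, 2.592]
force: [0.1, -0.7, -1.7]
grip_width: 0.0518
finger_force: 42.9
clock: 15.5
position: [0.5387, -0.2382, 0.2559]
tool_rot: [-3.142, -0.0, 2.592]
force: [-0.7, -0.0, -2.1]
grip_width: 0.0514
finger_force: 43.0
16.1 [ 0.5388 -0.2382  0.2559] [3.1416 0.0001 2.5918] [-0.8246  0.0976 -2.3284] [0.1111 0.1228 0.1186]
[] [([0.5378, -0.2367, 0.2146], 0.59)]
```

```bash
python3 -m jog '[[[0,0,5,0,0,0,0.3],[0,0,5,0,0,0,0.3],[0,0,5,0,0,0,0.3],[0,0,5,0,0,0,0.3],[0,0,5,0,0,0,0.3]]]'
python3 -m jog '[[[0,0,5,0,0,0,0.3],[0,0,5,0,0,0,0.3],[0,0,5,0,0,0,0.3],[0,0,5,0,0,0,0.3],[0,0,5,0,0,0,0.3]]]'
python3 -m jog '[[[0,0,5,0,0,0,0.3],[0,0,3,0,0,0,0.3],[0,0,2,0,0,0,0.3],[0,0,0,0,0,0,0.3],[0,0,0,0,0,0,0.3]]]'
python3 - <<'E'
from h import *
F=[]
for i in range(20): f=bot.grab_frame('scene'); s=bot.observe(); F.append(s['force'])
print(s['clock'],s['position'],s['tool_rot'],np.mean(F,0),np.std(F,0)/20**.5); print(spot('hook_seat',f),spot('tile_hole',f))
E
```

```text
clock: 16.7
position: [0.5389, -0.2383, 0.2304]
tool_rot: [-3.142, 0.0, 2.592]
force: [2.2, -0.5, -1.3]
grip_width: 0.0512
finger_force: 43.1
clock: 17.2
position: [0.5389, -0.2383, 0.2055]
tool_rot: [3.142, 0.0, 2.592]
force: [1.3, -0.9, -1.0]
grip_width: 0.0515
finger_force: 43.1
clock: 17.7
position: [0.5388, -0.2383, 0.196]
tool_rot: [-3.142, -0.0, 2.592]
force: [0.5, 0.1, -1.0]
grip_width: 0.0517
finger_force: 43.1
18.7 [ 0.5388 -0.2382  0.1959] [-3.1416 -0.0001  2.5918] [ 0.1959 -0.2158 -0.5807] [0.1142 0.1159 0.0993]
[] [([0.5379, -0.2387, 0.1544], 0.71)]
```

```bash
python3 -m jog '[[[0,0,4,0,0,0,0.3],[0,0,5,0,0,0,0.3],[0,0,5,0,0,0,0.3],[0,0,4,0,0,0,0.3],[0,0,1,0,0,0,0.3]]]'
python3 -m jog '[[[0,0,0,0,0,0,0.3],[0,0,0,0,0,0,0.3],[0,0,0,0,0,0,0.3]]]'
python3 - <<'E'
from h import *
F=[]
for i in range(25): f=bot.grab_frame('scene'); s=bot.observe(); F.append(s['force'])
print(s['clock'],s['position'],s['tool_rot'],np.mean(F,0),np.std(F,0)/5,s['moment'])
E
```

```text
clock: 19.3
position: [0.5388, -0.2383, 0.1763]
tool_rot: [-3.141, -0.0, 2.592]
force: [0.9, 0.1, -0.3]
grip_width: 0.0512
finger_force: 43.3
clock: 19.6
position: [0.5388, -0.2383, 0.1771]
tool_rot: [3.142, 0.0, 2.592]
force: [0.7, 0.0, 0.1]
grip_width: 0.0516
finger_force: 43.3
20.85 [ 0.5388 -0.2383  0.1769] [-3.1415 -0.      2.5917] [ 0.3393 -0.027   0.0312] [0.0993 0.1036 0.0755] [-0.0447 -0.0889 -0.0159]
```

```bash
python3 -m jog '[[[0,0,0,0,0,0,0.6],[0,0,0,0,0,0,0.62],[0,0,0,0,0,0,0.64]]]' 20
python3 -m jog '[[[0,0,0,0,0,0,0.66],[0,0,0,0,0,0,0.7],[0,0,0,0,0,0,0.8],[0,0,0,0,0,0,0.9],[0,0,0,0,0,0,1]]]'
python3 -m jog '[[[0,0,0,0,0,0,1],[0,0,0,0,0,0,1],[0,0,0,0,0,0,1]]]'
python3 - <<'E'
from h import *
for i in range(4): f=bot.grab_frame('scene'); print(spot('tile_hole',f))
f=bot.grab_frame('wrist'); print(spot('tile_hole',f)); s=bot.observe(); print(s['clock'],s['position'],s['force'])
save(f,'w8')
E
```

```text
clock: 21.15
position: [0.5387, -0.2382, 0.1769]
tool_rot: [-3.142, -0.0, 2.592]
force: [0.0, 0.2, -0.1]
grip_width: 0.0547
finger_force: 0.0
clock: 21.65
position: [0.5388, -0.2383, 0.1769]
tool_rot: [-3.142, 0.0, 2.592]
force: [0.2, -0.1, 0.7]
grip_width: 0.0854
finger_force: 0.0
clock: 21.95
position: [0.5388, -0.2382, 0.1769]
tool_rot: [3.142, 0.0, 2.592]
force: [1.3, 0.3, 1.0]
grip_width: 0.0853
finger_force: 0.0
[([0.5382, -0.237, 0.1374], 0.58)]
[([0.5387, -0.2371, 0.1349], 0.57)]
[([0.5361, -0.2398, 0.1366], 0.94)]
[([0.5377, -0.237, 0.1344], 0.89)]
[([0.5411, -0.2394, 0.1352], 0.81)]
22.45 [ 0.5388 -0.2383  0.1769] [ 0.0949 -0.729  -1.226 ]
```

View pics/w8.png

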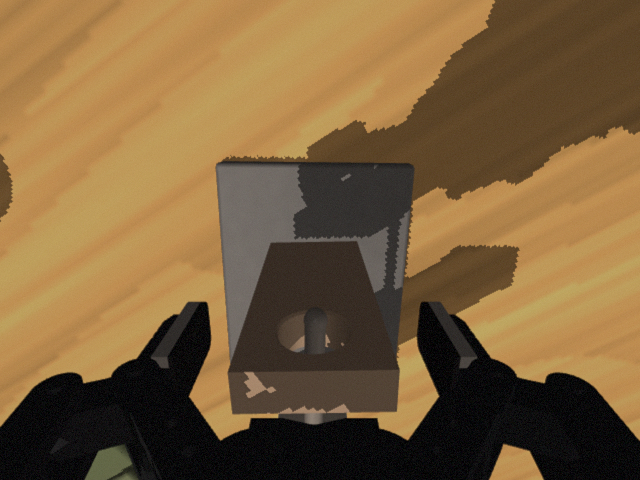

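The tile hangs on the hook, with the hook through the hole at (314,330) and both fingers clear. I back off upward and wait.

```bash
python3 -m jog '[[[0,0,-8,0,0,0,1],[0,0,-16,0,0,0,1],[0,0,-16,0,0,0,1],[0,0,-16,0,0,0,1],[0,0,-8,0,0,0,1]]]'
for i in 1 2 3 4 5; do python3 -m jog '[[[0,0,0,0,0,0,1],[0,0,0,0,0,0,1],[0,0,0,0,0,0,1],[0,0,0,0,0,0,1],[0,0,0,0,0,0,1]]]' | head -2; done
python3 - <<'E'
from h import *
for i in range(3):
    s=bot.observe(); f=bot.grab_frame('wrist'); print(spot('tile_hole',f))
f=bot.grab_frame('scene'); print(spot('tile_hole',f)); f=bot.grab_frame('wrist'); r=bot.trace('tile',f)
v,u=np.nonzero(r[0]['region']); print(s['clock'],s['position'],s['tool_rot'],r[0]['conf'],u.min(),u.max(),v.min(),v.max())
f=bot.grab_frame('wrist');b=f['img'].astype(int); f=bot.grab_frame('wrist'); print(np.abs(b-f['img'])[200:450,220:410].mean())
E
```

```text
clock: 22.95
position: [0.5392, -0.2385, 0.2427]
tool_rot: [3.141, 0.002, 2.592]
force: [-0.2, 0.1, 0.4]
grip_width: 0.0854
finger_force: 0.0
clock: 23.45
position: [0.5387, -0.2382, 0.2405]
clock: 23.95
position: [0.5388, -0.2383, 0.2409]
clock: 24.45
position: [0.5388, -0.2383, 0.2409]
clock: 24.95
position: [0.5388, -0.2383, 0.2409]
clock: 25.45
position: [0.5388, -0.2383, 0.2409]
[([0.539, -0.2401, 0.1318], 0.61), ([0.5341, -0.2394, 0.0388], 0.24)]
[([0.5395, -0.2381, 0.1334], 0.67)]
[([0.5393, -0.2395, 0.133], 0.88)]
[([0.5385, -0.2373, 0.1355], 0.88), ([0.3805, -0.4596, 0.0009], 0.46)]
25.65 [ 0.5388 -0.2382  0.2409] [-3.1416  0.      2.5918] 0.68 258 368 213 309
2.8021894736842103
```

```bash
for i in 1 2 3 4 5 6; do python3 -m jog '[[[0,0,0,0,0,0,1],[0,0,0,0,0,0,1],[0,0,0,0,0,0,1],[0,0,0,0,0,0,1],[0,0,0,0,0,0,1]]]' >/dev/null; done
python3 -m jog '[[[0,0,8,0,0,0,1],[0,0,16,0,0,0,1],[0,0,16,0,0,0,1],[0,0,16,0,0,0,1],[0,0,8,0,0,0,1]]]'
python3 -m jog '[[[0,0,0,0,0,0,1],[0,0,0,0,0,0,1],[0,0,0,0,0,0,0.85],[0,0,0,0,0,0,0.75],[0,0,0,0,0,0,0.7]]]' 20
python3 -m jog '[[[0,0,0,0,0,0,0.66],[0,0,0,0,0,0,0.64],[0,0,0,0,0,0,0.62],[0,0,0,0,0,0,0.6],[0,0,0,0,0,0,0.58]]]'
python3 -m jog '[[[0,0,0,0,0,0,0.5],[0,0,0,0,0,0,0.3],[0,0,0,0,0,0,0.3]]]' 40
python3 - <<'E'
from h import *
f=bot.grab_frame('scene'); print(spot('tile_hole',f)); s=bot.observe(); print(s['clock'],s['position'],s['tool_rot'],s['force'])
E
```

```text
clock: 29.55
position: [0.5383, -0.238, 0.1752]
tool_rot: [-3.141, -0.002, 2.592]
force: [-0.7, -0.7, 0.2]
grip_width: 0.0852
finger_force: 0.0
clock: 30.05
position: [0.539, -0.2383, 0.1773]
tool_rot: [3.141, 0.001, 2.592]
force: [-0.0, -1.3, 0.7]
grip_width: 0.0601
finger_force: 0.0
clock: 30.55
position: [0.5388, -0.2382, 0.1769]
tool_rot: [-3.142, -0.0, 2.592]
force: [0.5, -0.3, 0.4]
grip_width: 0.0521
finger_force: 21.1
clock: 30.85
position: [0.5388, -0.2382, 0.1769]
tool_rot: [-3.142, 0.0, 2.592]
force: [-0.7, -0.6, -0.0]
grip_width: 0.0516
finger_force: 43.9
[([0.539, -0.2354, 0.1336], 0.88)]
30.95 [ 0.5388 -0.2382  0.1769] [-3.1416 -0.      2.5918] [-0.0033 -0.0918 -0.2321]
```

```bash
python3 -m jog '[[[0,0,-2,0,0,0,0.3],[0,0,-4,0,0,0,0.3],[0,0,-5,0,0,0,0.3],[0,0,-5,0,0,0,0.3],[0,0,-5,0,0,0,0.3]]]' |head -4
for i in 1 2 3; do :; done
python3 -m jog '[[[0,0,-5,0,0,0,0.3],[0,0,-5,0,0,0,0.3],[0,0,-5,0,0,0,0.3],[0,0,-5,0,0,0,0.3],[0,0,-5,0,0,0,0.3]]]' |head -4
python3 -m jog '[[[0,0,-5,0,0,0,0.3],[0,0,-5,0,0,0,0.3],[0,0,-5,0,0,0,0.3],[0,0,-5,0,0,0,0.3],[0,0,-5,0,0,0,0.3]]]' |head -4
python3 -m jog '[[[0,0,-5,0,0,0,0.3],[0,0,-5,0,0,0,0.3],[0,0,-5,0,0,0,0.3],[0,0,-5,0,0,0,0.3],[0,0,-5,0,0,0,0.3]]]' |head -4
python3 -m jog '[[[0,0,-5,0,0,0,0.3],[0,0,-5,0,0,0,0.3],[0,0,-4,0,0,0,0.3],[0,0,-3,0,0,0,0.3],[0,0,-3,0,0,0,0.3]]]' |head -4
python3 -m jog '[[[0,0,-3,0,0,0,0.3],[0,0,-3,0,0,0,0.3],[0,0,-3,0,0,0,0.3],[0,0,-3,0,0,0,0.3],[0,0,-1,0,0,0,0.3]]]' |head -4
python3 -m jog '[[[0,0,-5,0,0,0,0.3],[0,0,-5,0,0,0,0.3],[0,0,0,0,0,0,0.3],[0,0,0,0,0,0,0.3]]]' |head -4
python3 - <<'E'
from h import *
F=[];Z=[]
for i in range(8):
    f=bot.grab_frame('scene'); s=bot.observe(); F.append(s['force'])
    if i>1: Z.append(spot('tile_hole',f)[0][0])
print(s['clock'],s['position'],s['tool_rot'],np.mean(F,0),np.median(Z,0),np.array(Z)[:,2])
E
```

```text
clock: 31.45
position: [0.5388, -0.2382, 0.1985]
tool_rot: [3.142, 0.0, 2.592]
force: [0.9, 0.2, -1.2]
clock: 31.95
position: [0.5388, -0.2382, 0.2233]
tool_rot: [-3.142, -0.0, 2.592]
force: [0.9, 0.2, -1.7]
clock: 32.45
position: [0.5388, -0.2382, 0.2483]
tool_rot: [-3.142, -0.0, 2.592]
force: [-0.1, -0.2, -1.9]
clock: 32.95
position: [0.5388, -0.2383, 0.2733]
tool_rot: [-3.142, -0.0, 2.592]
force: [0.3, 0.0, -3.3]
clock: 33.45
position: [0.5387, -0.2382, 0.2931]
tool_rot: [-3.142, -0.0, 2.592]
force: [-0.3, 0.2, -3.0]
clock: 33.95
position: [0.5389, -0.2383, 0.3062]
tool_rot: [3.141, 0.0, 2.592]
force: [0.4, 0.4, -3.9]
clock: 34.35
position: [0.5388, -0.2383, 0.316]
tool_rot: [3.142, 0.0, 2.592]
force: [0.3, 0.6, -3.9]
35.0 [ 0.5388 -0.2382  0.3159] [3.1416 0.     2.5918] [-0.0772 -0.043  -4.0453] [ 0.5388 -0.2386  0.2746] [0.2742 0.2726 0.2745 0.2748 0.2746 0.2776]
```

```bash
python3 -m jog '[[[3,0,0,0,0,0,0.3],[5,0,0,0,0,0,0.3],[5,0,0,0,0,0,0.3],[4,0,0,0,0,0,0.3],[0,0,0,0,0,0,0.3]]]' |head -4
python3 -m jog '[[[3,0,0,0,0,0,0.3],[3,0,0,0,0,0,0.3],[3,0,0,0,0,0,0.3],[2,0,0,0,0,0,0.3],[0,0,0,0,0,0,0.3]]]' |head -4
```

```text
clock: 35.55
position: [0.5239, -0.2291, 0.3161]
tool_rot: [3.141, 0.0, 2.592]
force: [-0.4, -0.3, -3.3]
clock: 36.05
position: [0.5147, -0.2235, 0.3159]
tool_rot: [3.142, -0.0, 2.592]
force: [-0.4, 0.3, -3.8]
```

```bash
python3 -m jog '[[[4,0,0,0,0,0,0.3],[4,0,0,0,0,0,0.3],[4,0,0,0,0,0,0.3],[4,0,0,0,0,0,0.3],[4,0,0,0,0,0,0.3]]]' |head -4
python3 -m jog '[[[10,0,0,0,0,0,0.3],[15,0,0,0,0,0,0.3],[20,0,0,0,0,0,0.3],[15,0,0,0,0,0,0.3],[9,0,0,0,0,0,0.3]]]' |head -4
python3 -m jog '[[[0,0,0,0,0,-0.107,0.3],[0,0,0,0,0,-0.12,0.3],[0,0,0,0,0,-0.12,0.3],[0,0,0,0,0,-0.12,0.3],[0,0,0,0,0,-0.09,0.3]]]' |head -4
python3 -m jog '[[[-8,17,0,0,0,0,0.3],[-15,34,0,0,0,0,0.3],[-16,36,0,0,0,0,0.3],[-16,36,0,0,0,0,0.3],[-16,36,0,0,0,0,0.3]]]' |head -4
python3 -m jog '[[[-16,36,0,0,0,0,0.3],[-16,36,0,0,0,0,0.3],[-16,36,0,0,0,0,0.3],[-16,36,0,0,0,0,0.3],[-16,36,0,0,0,0,0.3]]]' |head -4
python3 -m jog '[[[-16,36,0,0,0,0,0.3],[-10,25,0,0,0,0,0.3],[-4,10,0,0,0,0,0.3],[0,0,0,0,0,0,0.3],[0,0,0,0,0,0,0.3]]]' |head -4
python3 - <<'E'
from h import *
for i in range(5): f=bot.grab_frame('scene')
s=bot.observe(); print(s['clock'],s['position'],s['tool_rot'],spot('tile_hole',f))
d=np.array([.6233,.2448])-s['position'][:2]; y=s['tool_rot'][2]; print('tool xy mm',1e3*d@[np.cos(y),np.sin(y)],1e3*d@[np.sin(y),-np.cos(y)],'dyaw',(-3.1345-y+np.pi)%(2*np.pi)-np.pi)
E
```

```text
clock: 36.55
position: [0.4976, -0.213, 0.316]
tool_rot: [3.142, 0.0, 2.592]
force: [-0.3, 0.3, -2.8]
clock: 37.05
position: [0.4378, -0.1764, 0.316]
tool_rot: [3.141, -0.0, 2.592]
force: [-0.2, -0.3, -2.7]
clock: 37.55
position: [0.439, -0.1771, 0.316]
tool_rot: [-3.141, 0.0, -3.13]
force: [0.5, -0.1, -3.8]
clock: 38.05
position: [0.5092, -0.0161, 0.3161]
tool_rot: [-3.142, 0.0, -3.135]
force: [0.9, -0.9, -3.8]
clock: 38.55
position: [0.588, 0.1645, 0.3159]
tool_rot: [-3.141, 0.0, -3.134]
force: [0.4, -0.6, -3.9]
clock: 39.05
position: [0.617, 0.233, 0.3158]
tool_rot: [-3.141, -0.0, -3.135]
force: [0.1, -1.2, -3.6]
39.3 [0.6171 0.2333 0.3162] [-3.1415  0.0003 -3.1355] [([0.6175, 0.2332, 0.2764], 0.91), ([0.6191, 0.2313, 0.1838], 0.18)]
tool xy mm -6.238812421657321 11.481994239852432 dyaw 0.0009900714939319322
```

```bash
python3 -m jog '[[[-6.2,11.5,0,0,0,0,0.3],[0,0,0,0,0,0,0.3],[0,0,0,0,0,0,0.3]]]' |head -4
python3 - <<'E'
from h import *
for i in range(2): f=bot.grab_frame('wrist')
s=bot.observe(); print(s['clock'],s['position'],s['tool_rot'])
a=cv2.imread('pics/w5.png',0); b=cv2.cvtColor(f['img'],cv2.COLOR_RGB2GRAY)
E=lambda g:cv2.magnitude(cv2.Sobel(g,cv2.CV_32F,1,0),cv2.Sobel(g,cv2.CV_32F,0,1)).clip(0,80)
for (v0,v1,u0,u1) in((236,300,262,365),(355,415,228,402)):
    r=cv2.matchTemplate(E(b),E(a)[v0:v1,u0:u1],cv2.TM_CCOEFF_NORMED)[v0-12:v0+13,u0-12:u0+13]; k=np.unravel_index(r.argmax(),r.shape); print('dv,du',k[0]-12,k[1]-12,r.max())
for q in('rack','plain_tile','notched_tile'): print(q,spot(q,f))
save(f,'w9')
E
```

```text
clock: 39.65
position: [0.6232, 0.246, 0.3157]
tool_rot: [-3.142, -0.0, -3.134]
force: [1.1, -0.5, -3.7]
39.75 [0.6232 0.2455 0.3158] [-3.1413 -0.0002 -3.1345]
dv,du 1 0 0.8022167
dv,du 3 0 0.7344769
rack [([0.5671, 0.247, -0.0003], 0.68)]
plain_tile [([0.5159, 0.2502, 0.0118], 0.77), ([0.6228, 0.2461, 0.1798], 0.31)]
notched_tile [([0.5682, 0.2488, 0.0061], 0.63)]
```

View pics/w9.png

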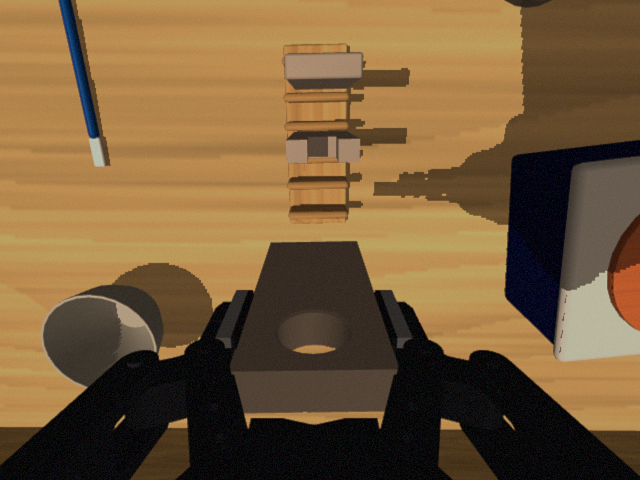

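The view shows the empty slot between the ribs at v≈184 and 216, u 290–348. The tile is held squarely and has shifted about 1 mm on the pads.

Run:
```python
from h import *
f=bot.grab_frame('wrist'); s=bot.observe(); C=wpose(s,f); print(s['position'])
for z in(.035,.041): print(z,[back(C,f['intrinsics'],p,z)[:2] for p in((318,97),(318,126),(318,184.5),(318,217))])
g=f['img'][60:240,300:335].astype(float).mean(1)
print([(60+i,int(x.sum())) for i,x in enumerate(g) if i+60 in range(174,226)])
```

```text
[0.6232 0.2455 0.3159]
0.035 [array([0.5284, 0.2485]), array([0.5537, 0.2488]), array([0.6086, 0.2494]), array([0.6416, 0.2497])]
0.041 [array([0.5286, 0.2484]), array([0.5535, 0.2487]), array([0.6074, 0.2493]), array([0.6399, 0.2496])]
[(174, 398), (175, 367), (176, 189), (177, 125), (178, 133), (179, 135), (180, 148), (181, 212), (182, 294), (183, 321), (184, 344), (185, 362), (186, 367), (187, 345), (188, 331), (189, 377), (190, 393), (191, 392), (192, 391), (193, 392), (194, 391), (195, 391), (196, 391), (197, 392), (198, 391), (199, 393), (200, 390), (201, 390), (202, 394), (203, 366), (204, 200), (205, 130), (206, 130), (207, 132), (208, 133), (209, 133), (210, 144), (211, 202), (212, 283), (213, 319), (214, 342), (215, 362), (216, 368), (217, 344), (218, 340), (219, 389), (220, 390), (221, 386), (222, 380), (223, 401), (224, 421), (225, 421)]
```

```bash
python3 -m jog '[[[1,-0.7,15,0,0,0,0.3],[0,0,30,0,0,0,0.3],[0,0,35,0,0,0,0.3],[0,0,30,0,0,0,0.3],[0,0,15,0,0,0,0.3]]]' |head -4
python3 -m jog '[[[0,0,0,0,0,0,0.3],[0,0,4,0,0,0,0.3],[0,0,5,0,0,0,0.3],[0,0,5,0,0,0,0.3],[0,0,5,0,0,0,0.3]]]' |head -4
python3 -m jog '[[[0,0,5,0,0,0,0.3],[0,0,5,0,0,0,0.3],[0,0,0,0,0,0,0.3],[0,0,0,0,0,0,0.3]]]' |head -4
```

```text
clock: 40.45
position: [0.6214, 0.2446, 0.1884]
tool_rot: [-3.14, -0.003, -3.134]
force: [0.5, 0.1, -3.2]
clock: 40.95
position: [0.6224, 0.2451, 0.1721]
tool_rot: [3.141, 0.001, -3.134]
force: [0.3, -0.0, -3.9]
clock: 41.35
position: [0.6222, 0.245, 0.1618]
tool_rot: [-3.141, -0.0, -3.134]
force: [0.3, 0.1, -3.8]
```

Free inside the slot, about 15 mm to go.

```bash
python3 -m jog '[[[0,0,4,0,0,0,0.3],[0,0,4,0,0,0,0.3],[0,0,3,0,0,0,0.3],[0,0,1.5,0,0,0,0.3],[0,0,0,0,0,0,0.3]]]' |head -4
python3 -m jog '[[[0,0,1,0,0,0,0.3],[0,0,0.5,0,0,0,0.3],[0,0,0,0,0,0,0.3],[0,0,0,0,0,0,0.3]]]' |head -4
python3 - <<'E'
from h import *
F=[]
for i in range(6): f=bot.grab_frame('scene'); s=bot.observe(); F.append(s['force'])
print(s['clock'],s['position'],np.mean(F,0),spot('tile_hole',f),spot('tile_mid',f))
E
```

```text
clock: 41.85
position: [0.6221, 0.2449, 0.1491]
tool_rot: [-3.141, -0.0, -3.134]
force: [0.0, -0.1, -4.1]
clock: 42.25
position: [0.6223, 0.245, 0.148]
tool_rot: [3.142, 0.0, -3.134]
force: [0.2, -0.0, -3.3]
42.55 [0.6222 0.245  0.1479] [-0.1235 -0.064  -3.8661] [([0.6228, 0.246, 0.107], 0.96)] [([0.6239, 0.2486, 0.0714], 0.84)]
```

```bash
python3 -m jog '[[[0,0,0.5,0,0,0,0.3],[0,0,0.5,0,0,0,0.3],[0,0,0,0,0,0,0.3],[0,0,0,0,0,0,0.3]]]' |head -4
python3 - <<'E'
from h import *
F=[]
for i in range(5): f=bot.grab_frame('scene'); s=bot.observe(); F.append(s['force'])
print(s['clock'],s['position'],np.mean(F,0))
E
python3 -m jog '[[[0,0,0.5,0,0,0,0.3],[0,0,0.5,0,0,0,0.3],[0,0,0,0,0,0,0.3],[0,0,0,0,0,0,0.3]]]' |head -4
python3 - <<'E'
from h import *
F=[]
for i in range(5): f=bot.grab_frame('scene'); s=bot.observe(); F.append(s['force'])
print(s['clock'],s['position'],np.mean(F,0))
E
```

```text
clock: 43.05
position: [0.6222, 0.245, 0.1468]
tool_rot: [-3.142, -0.0, -3.134]
force: [-0.2, -0.0, -3.9]
43.3 [0.6222 0.245  0.1469] [-0.3138 -0.2626 -3.7583]
clock: 43.7
position: [0.6222, 0.245, 0.1459]
tool_rot: [-3.142, -0.0, -3.134]
force: [-0.3, -0.4, -4.2]
43.95 [0.6222 0.245  0.1459] [-0.1897 -0.2691 -3.9379]
```

```bash
for i in 1; do python3 -m jog '[[[0,0,0.5,0,0,0,0.3],[0,0,0.5,0,0,0,0.3],[0,0,0,0,0,0,0.3],[0,0,0,0,0,0,0.3]]]' |head -4; done
python3 - <<'E'
from h import *
F=[]
for i in range(4): f=bot.grab_frame('scene'); s=bot.observe(); F.append(s['force'])
print(s['clock'],s['position'],np.mean(F,0))
E
python3 -m jog '[[[0,0,0.5,0,0,0,0.3],[0,0,0.5,0,0,0,0.3],[0,0,0,0,0,0,0.3],[0,0,0,0,0,0,0.3]]]' |head -4
python3 - <<'E'
from h import *
F=[]
for i in range(4): f=bot.grab_frame('scene'); s=bot.observe(); F.append(s['force'])
print(s['clock'],s['position'],np.mean(F,0))
E
```

```text
clock: 44.35
position: [0.6224, 0.245, 0.1458]
tool_rot: [3.141, 0.001, -3.135]
force: [-3.7, -1.7, 10.4]
44.55 [0.6224 0.245  0.1458] [-3.7327 -2.1159 10.1428]
clock: 44.95
position: [0.6226, 0.245, 0.1457]
tool_rot: [3.141, 0.001, -3.135]
force: [-6.8, -2.6, 23.7]
45.15 [0.6226 0.245  0.1457] [-7.2326 -3.2429 23.1288]
```

Seated on the floor. I relieve the push, then release gently.

```bash
python3 -m jog '[[[0,0,-0.8,0,0,0,0.3],[0,0,-0.7,0,0,0,0.3],[0,0,0,0,0,0,0.3]]]' |head -4
python3 -m jog '[[[0,0,0,0,0,0,0.58],[0,0,0,0,0,0,0.62],[0,0,0,0,0,0,0.66],[0,0,0,0,0,0,0.8],[0,0,0,0,0,0,1]]]' 20
python3 -m jog '[[[0,0,0,0,0,0,1],[0,0,0,0,0,0,1],[0,0,0,0,0,0,1]]]' | head -4
python3 - <<'E'
from h import *
f=bot.grab_frame('scene'); print(spot('tile_hole',f),spot('tile_mid',f),spot('tile',f))
E
```

```text
clock: 45.45
position: [0.6224, 0.245, 0.1458]
tool_rot: [3.141, 0.0, -3.134]
force: [-2.8, -1.4, 8.3]
clock: 45.95
position: [0.6222, 0.245, 0.1453]
tool_rot: [-3.142, -0.0, -3.134]
force: [-0.2, -0.2, -0.0]
grip_width: 0.0805
finger_force: 0.0
clock: 46.25
position: [0.6222, 0.245, 0.1454]
tool_rot: [3.142, -0.0, -3.134]
force: [-0.1, -0.4, -0.5]
[([0.6235, 0.2466, 0.1025], 0.91)] [([0.6244, 0.2469, 0.0636], 0.71)] [([0.6239, 0.2448, 0.0139], 0.6), ([0.3783, -0.4586, 0.0055], 0.57)]
```

```bash
python3 -m jog '[[[0,0,-8,0,0,0,1],[0,0,-20,0,0,0,1],[0,0,-30,0,0,0,1],[0,0,-40,0,0,0,1],[0,0,-40,0,0,0,1]]]' |head -3
python3 -m jog '[[[0,0,-10,0,0,0,1],[0,0,0,0,0,0,1],[0,0,0,0,0,0,1],[0,0,0,0,0,0,1],[0,0,0,0,0,0,1]]]' |head -3
python3 - <<'E'
from h import *
for n in('scene','wrist'):
    f=bot.grab_frame(n)
    for q in('tile','tile_hole','tile_mid','plain_tile','notched_tile','hook_seat'): print(n,q,spot(q,f)[:1])
save(f,'w10')
E
```

```text
clock: 46.95
position: [0.622, 0.2448, 0.2854]
tool_rot: [-3.142, -0.0, -3.134]
clock: 47.45
position: [0.6219, 0.2449, 0.2922]
tool_rot: [-3.141, -0.002, -3.134]
scene tile []
scene tile_hole [([0.5176, 0.0168, -0.0016], 0.64)]
scene tile_mid [([0.6257, 0.2481, 0.0671], 0.91)]
scene plain_tile [([0.5109, 0.2553, 0.0087], 0.62)]
scene notched_tile [([0.5636, 0.2543, 0.0113], 0.57)]
scene hook_seat [([0.54, -0.2372, 0.2657], 0.66)]
wrist tile [([0.6205, 0.2438, 0.0099], 0.96)]
wrist tile_hole [([0.6215, 0.2444, 0.1029], 0.73)]
wrist tile_mid [([0.6226, 0.2456, 0.0666], 0.57)]
wrist plain_tile [([0.5147, 0.2511, 0.0163], 0.61)]
wrist notched_tile [([0.6231, 0.2457, 0.0672], 0.7)]
wrist hook_seat [([0.5686, 0.2491, -0.0009], 0.46)]
```

The tile is upright in its slot at its starting pose, the hook is back at its unloaded height, and the arm is clear. I hand it in.

```bash
python3 -c "
from workcell import bot
print(bot.job_done())"
```

```text
the job is handed in; nothing more can be done
None
```

I hung the tile on the hook, let go and left it untouched for several seconds, then set it back upright in its own slot and handed the job in at about 47.5 s; no verdict came back, and pressing it onto the slot floor peaked at a measured force of about 25 N.

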